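# Find the unclipped slide box and tip its cover open

### The job

Three identical slide boxes stand in the stand on the microscope bench; the hidden catch of just one of them has been released, the other two are still clipped. Feel gently under the covers' front lips to find the cover that comes up freely, then tip that cover up and back off its box and leave it leaning against the two steel rods behind that box, so that the slides can be reached. Do not wrench at the clipped covers, leave those two shut, and do not disturb the bottle, the key counter and the coverslip box.

Things in the scene. Friction and masses are not known exactly. Their poses are not given: they have to be found in the camera images.
- stand: Fixed stand: steel base 165 x 400 x 10 mm with three open blue boxes, 100 x 100 mm, centred at x = 0 and y = -125, 0, +125 mm, rims 75 mm above the bench. Origin: centre of the base's underside; x points from the front (lips, robot side) to the rear. Shut covers reach from x = -70 to x = +55 mm; boxes' front walls are at x = -50 mm.
- lip (a point): Front edge of the middle cover when shut, at its underside: 75 mm above the bench, fixed in the stand (x = -70, y = 0 mm); the other boxes' are 125 mm to either side. Each lip sticks out 20 mm in front of its box, 104 mm wide, free underneath. Pulled up, a clipped lip moves 2 mm freely, then springs, to 8 N at 11 mm, and stops dead; the released one keeps rising at under 1.5 N.
- rail (a point): Rear edge of the middle shut cover, at its underside: fixed in the stand (x = 55, y = 0, z = 75 mm), on the beige rear rail (x = 50 to 72 mm), level with the rims. A cover pried up at its lip turns about this edge; pushed just past upright it falls back against the rods, its rear edge standing on the rail.
- rods (a point): Point midway between the tops of the two steel rods behind the middle box. Each box has such a pair: 8 mm thick, 60 mm apart, rising from the rail just behind the shut cover (axis x = 60.5 mm at rim height), leaning 15 degrees to the rear, tops 160 mm above the bench. They keep the cover from sliding back.
- lid_1_mid (a point): Centre (mid-thickness) of the right-hand (stand y = -125 mm) box's cover: loose beige plate 125 (x) x 104 (y) x 6 mm, 75 to 155 g. x runs from front lip to rear edge, z out of its top. Shut, it lies level, centre 78 mm above the bench; front and rear edges are 62.5 mm from this point. Below it a catch foot, 26 mm deep and 44 mm wide, hangs into the box 22.5 mm in front of this point.
- lid_2_mid (a point): Centre (mid-thickness) of the middle (stand y = 0) box's cover: loose beige plate 125 (x) x 104 (y) x 6 mm, 75 to 155 g. x runs from front lip to rear edge, z out of its top. Shut, it lies level, centre 78 mm above the bench; front and rear edges are 62.5 mm from this point. Below it a catch foot, 26 mm deep and 44 mm wide, hangs into the box 22.5 mm in front of this point.
- lid_3_mid (a point): Centre (mid-thickness) of the left-hand (stand y = +125 mm) box's cover: loose beige plate 125 (x) x 104 (y) x 6 mm, 75 to 155 g. x runs from front lip to rear edge, z out of its top. Shut, it lies level, centre 78 mm above the bench; front and rear edges are 62.5 mm from this point. Below it a catch foot, 26 mm deep and 44 mm wide, hangs into the box 22.5 mm in front of this point.
- bottle_mid (a point): Bystander: amber glass bottle, 56 mm across, 115 mm tall, upright; the point is half-way up.
- counter_mid (a point): Bystander: blue cell counter with black keys, 90 x 130 x 41 mm; the point is its centre.
- coverslips_mid (a point): Bystander: white coverslip box, 70 x 110 x 30 mm; the point is its centre.
Mind the look-alikes: they are no part of the job. What is shaped like the part that bears lid_1_mid but pink, red or yellow is not meant.

How it is judged:
By the outcome, as a careful person would: the job done as asked, in the order asked, and still so for the second after the job is handed in, with the robot touching nothing.
It also fails if it takes over 51 s, if anything falls off the work surface, if the arm or the gripper's body presses on something with over 40 N, if the wrist force passes 120 N, or if a joint passes its speed limit or range.

### The arm

A 6-joint arm with a two-finger parallel gripper is mounted at the origin on the work surface. World frame = base frame: x ahead of the robot, y to its left, z up, the work surface at z = 0. Lengths are in m, angles in degrees, forces in N, time in s.
With the tool pointing down it reaches from about 0.275 to 0.875 m from the base axis. Payload 12.5 kg.
Tool frame: the origin (TCP) lies at the very end of the fingers, on their centre line; the grasp point (between the pads) lies 19 mm behind it; z points along the fingers, y is the line along which they close (so a half turn about z gives the same grasp; the last joint's range is limited). The gripper opens to 85 mm and grips with 20 to 120 N. Pads are 22 mm wide; open, the fingers measure 114 mm over their backs; the gripper's body (76 mm by 85 mm) begins 54 mm behind the grasp point. The pads swing forward as they close: fully open they stand 13 mm farther back than shut.
Start: joints at [-72.571, 20.094, 94.641, -0, 65.266, -4.847], TCP at [0.209, -0.509, 0.231] pointing down, gripper open.
Joint ranges: [-157.81, 157.81], [-45, 120.19], [0.68, 151.7], [-89.99, 269.99], [4.06, 180], [-164.3, 164.3]. Speed limits (degrees/s): [127.2, 127.2, 159.86, 180, 180, 180].

### API

Orientations are given as a 3x3 rotation matrix whose columns are the frame's x, y, z axes.
In Python, from station import manip, camera gives the robot as it stands.
- The arm moves only by the tool carry_out, never from a script. Its argument "increments" is a list of rows, each a list of 3 entries, a list of its own where there are three numbers: the shift along the world's x, y, z in cm, then the turn about the world's z in degrees, then the opening, from 0 (shut) to 1 (fully open). A call has exactly 8 rows; each row shifts and turns the commanded pose from where the row before left it; what a row does not reach is not made up. A row lasts 1/12 s, in which the tool goes at most 41.7 mm and 7.16 degrees, less where a joint would pass 70% of its speed; a pose out of reach is approached as far as the arm can. A call is refused whole if a number of a shift passes 4.17 or a number of a turn 7.16, either way. A call with a gripper value outside its range is refused whole. The fingers move at their own pace and stop on an object; "grip_force" is the grip in N (left out, the last holds). Time passes only in rows, so rows that do not move let the fingers close, or fill a call up. It gives the time, the measured TCP pose, the force, the opening and the grip force at its end, in the units of the state.
- manip.state(): the state, without advancing time (a new reading comes with each control period).
- camera(name): name is "scene" or "top" or "wrist"; returns a dict with "color" (400x640x3 uint8, blue, green, red), "depth" (400x640 float32, m along the optical axis (not along the pixel's ray), 0 where there is no reading), "vertical_fov" (degrees; the focal length in pixels is half the picture's height over the tangent of half this angle, whatever the lens; pixels are square), "cx", "cy" (the principal point, pixels), "extrinsics" (4x4, takes a point from camera to world coordinates); the wrist camera has in their place "hand_eye" (4x4, takes a point from camera to tool coordinates, whose origin is the TCP and whose axes are the flange's). Camera axes: x right, y down, z forward; pixel columns grow to the right and rows downward; lengths in m; the calibration is good to about 2 mm. A picture is of the moment at which its call begins: read the wrist's pose just before it.
- manip.job_done(): hands the job in; it is judged then, once.
The state is a dict: "clock": time; "joint_pos": joint angles; "dq": joint speeds; "joint_efforts": joint torques, N m; "ee_pos": TCP position; "tool_rot": TCP orientation; "force": force on the tool from outside, world axes, zero at the start; "ft_torque": the same for the moment, N m; "opening": opening from 0.0 (shut) to 1.0 (fully open); "finger_force": force on a finger pad.
Only numpy, scipy, OpenCV 4.12 (cv2) and the standard library are available. Lean on these libraries where they do the work, as an engineer would, in place of code of your own. Each camera call takes 0.05 s, during which the arm holds its last target. There are 200 camera calls.

## Working session

There is one attempt and no reset: what is moved stays moved. The work goes in short steps, Python scripts to look and compute and a tool call to move; the robot and the scene stay as the last step left them, time stands still between calls to the robot, and variables do not carry over. Pictures are saved under pics/ and viewed, at most 10 in all, crops included, and the job is handed in when it is done.

Besides the shell and the picture viewer there is one more tool, called after ">>>" in YAML: its name, and indented under it one key for each argument. carry_out: Moves the arm, as the interface text tells. Its arguments: {"type":"object","properties":{"increments":{"type":"array"},"grip_force":{"type":"number"}},"required":["increments"]}

```bash
mkdir -p pics; cat > h.py <<'E'
import numpy as np, cv2
from station import manip, camera
def K(c):
    f=c["color"].shape[0]/2/np.tan(np.radians(c["vertical_fov"])/2); return f,c["cx"],c["cy"]
def pt(c,u,v,T=None):
    f,cx,cy=K(c); d=c["depth"][int(v),int(u)]
    T=c["extrinsics"] if T is None else T
    return (np.array(T)@np.array([(u-cx)*d/f,(v-cy)*d/f,d,1]))[:3]
def onz(c,u,v,z):
    f,cx,cy=K(c);T=np.array(c["extrinsics"]);r=T[:3,:3]@np.array([(u-cx)/f,(v-cy)/f,1]);o=T[:3,3]
    return o+r*(z-o[2])/r[2]
E
python3 - <<'E'
from h import *
import pickle
for n in("top","scene"):
    c=camera(n);cv2.imwrite(f"pics/{n}1.png",c["color"]);pickle.dump(c,open(n+".pkl","wb"))
    print(n,c["extrinsics"],c["vertical_fov"])
s=manip.state();print(s)
E
```

```text
top [[ 0.02769015 -0.99723539  0.06895535  0.4642726 ]
 [-0.99922078 -0.02955421 -0.02616073  0.00134204]
 [ 0.02812633 -0.06817722 -0.99727668  1.29047336]
 [ 0.          0.          0.          1.        ]] 55.2357724027749
scene [[-0.86911629  0.29576129 -0.3964368   1.04325191]
 [ 0.49430202  0.49120583 -0.71720453  0.89229821]
 [-0.01738927 -0.81929365 -0.57311039  0.84338184]
 [ 0.          0.          0.          1.        ]] 46.012052222589396
{'clock': 0.1, 'joint_pos': array([-7.25717641e+01,  2.01208318e+01,  9.46729542e+01, -1.52072689e-03,
        6.52652157e+01, -4.84787674e+00]), 'dq': array([ 0.15622561, -0.07909813, -0.03687304,  0.1169124 , -0.13404616,
        0.03117727]), 'joint_efforts': array([ 3.22765563e-04, -5.06832290e+01, -2.91877323e+01, -1.27165545e-04,
        2.66125775e-03,  1.92923574e-05]), 'ee_pos': array([ 0.20841224, -0.5086658 ,  0.23081844]), 'tool_rot': array([[ 9.25363634e-01,  3.79080512e-01, -3.31428668e-04],
       [ 3.79080652e-01, -9.25363122e-01,  9.75280040e-04],
       [ 6.30177900e-05, -1.02812688e-03, -9.99999469e-01]]), 'force': array([-0.04920458,  0.07802466, -0.37682055]), 'ft_torque': array([ 0.04734426, -0.04548866,  0.01247192]), 'finger_force': 0.0, 'opening': 1.001391036238761}
```

View pics/top1.png

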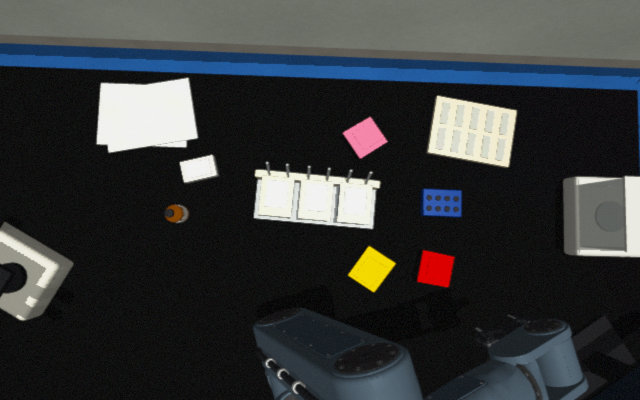

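View pics/scene1.png

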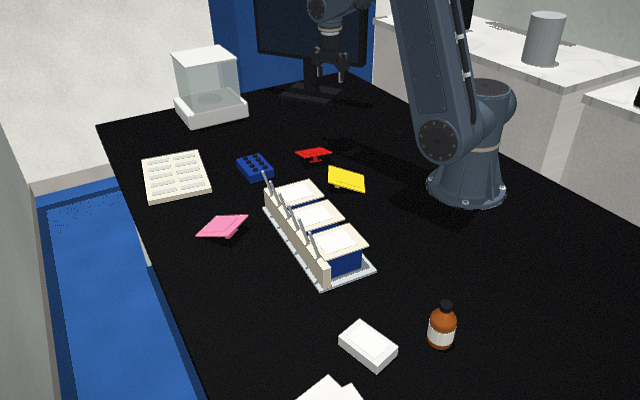

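The top view shows the stand at u 254-380, v 168-228. Its three beige covers are near (275,197), (316,200) and (357,204), with the rods along their top edge. The loose plates at (365,137) pink, (372,269) yellow and (436,268) red are look-alikes and not meant. The bottle is at (176,213), the coverslip box at (199,168) and the counter at (442,203).

```bash
python3 - <<'E'
from h import *
import pickle
c=pickle.load(open("top.pkl","rb"))
f,cx,cy=K(c);v,u=np.mgrid[0:400,0:640];d=c["depth"]
T=np.array(c["extrinsics"]);P=np.stack([(u-cx)*d/f,(v-cy)*d/f,d],-1)@T[:3,:3].T+T[:3,3]
roi=(u>245)&(u<390)&(v>160)&(v<235)
z=P[...,2]; print("bench z",np.median(z[230:260,200:250]))
img=cv2.resize(c["color"][155:240,240:395],None,fx=5,fy=5,interpolation=cv2.INTER_CUBIC);cv2.imwrite("pics/crop1.png",img)
hm=((z>.068)&(z<.092)&roi&(c["color"].min(2)>150)).astype(np.uint8)
n,l,st,ce=cv2.connectedComponentsWithStats(hm)
for i in range(1,n):
    if st[i,4]>100:
        q=P[l==i];r=cv2.minAreaRect((q[:,:2]*1000).astype(np.float32));print(st[i],ce[i],np.median(q,0),r)
for n,a in dict(bottle=(176,213),cov=(199,168),cnt=(442,203),pink=(365,137),yel=(372,269),red=(436,268)).items(): print(n,pt(c,*a))
E
```

```text
bench z 1.5550824982724087e-05
[ 255  170  125   55 4441] [315.12181941 196.62666066] [ 0.55362566 -0.01843711  0.08090739] ((552.7628173828125, -20.179641723632812), (398.231201171875, 142.29891967773438), 86.33196258544922)
bottle [0.48891085 0.41310405 0.08750273]
cov [0.64006931 0.36513226 0.03172044]
cnt [ 0.5483069  -0.44229231  0.03213176]
pink [ 0.76331899 -0.18158759  0.02701702]
yel [ 0.32433861 -0.2136173   0.02455394]
red [ 0.33309359 -0.42522061  0.02721933]
```

View pics/crop1.png

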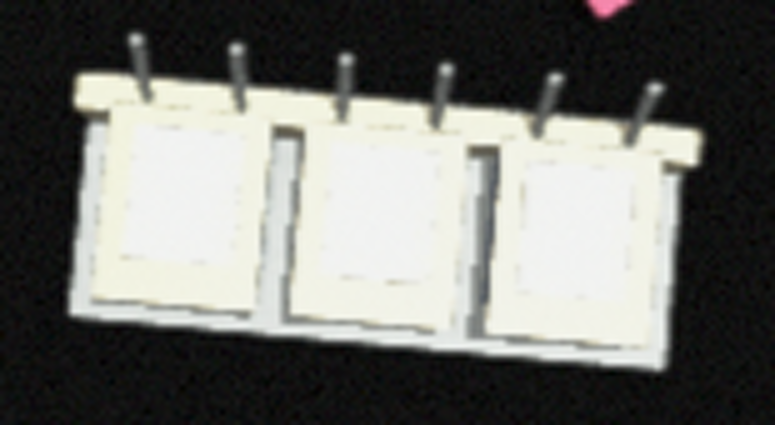

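The crop shows the covers' front edges at crop pixels (92,298)-(255,312), (285,318)-(450,330) and (487,333)-(648,347). Beige covers lie only in the stand, between the rods and the front gap, so the choice is clear. Next I'll fit the stand pose and the approach points.

```bash
python3 - <<'E'
from h import *
import pickle
c=pickle.load(open("top.pkl","rb"))
E=[((92,298),(255,312)),((285,318),(450,330)),((487,333),(648,347))]
for e in E:
    a,b=[onz(c,240+(p[0]-2)/5,155+(p[1]-2)/5,.081) for p in e]
    print("lip",(a+b)/2,"w",np.linalg.norm(a-b),"yaw",np.degrees(np.arctan2((a-b)[0],(a-b)[1])))
for yaw in(-3.67,):
  t=np.radians(yaw);ex=np.array([np.cos(t),np.sin(t)]);ey=np.array([-ex[1],ex[0]])
  o=np.array([.55276,-.02018])-.001*ex
  print("origin",o,"lips",[np.round(o-.07*ex+y*ey,4) for y in(.125,0,-.125)],"pre95",[np.round(o-.1*ex+y*ey,4) for y in(.125,0,-.125)])
E
```

```text
lip [0.4896154  0.10817871 0.081     ] w 0.1029209269049033 yaw 3.2912994767916635
lip [ 0.48109288 -0.01443591  0.081     ] w 0.10453715847025886 yaw 2.544523661313491
lip [ 0.47453397 -0.14134534  0.081     ] w 0.10259902438389196 yaw 3.352517154433644
origin [ 0.55176205 -0.02011599] lips [array([0.4899, 0.1091]), array([ 0.4819, -0.0156]), array([ 0.4739, -0.1404])] pre95 [array([0.46 , 0.111]), array([ 0.452 , -0.0137]), array([ 0.444 , -0.1385])]
```

>>> carry_out:
  increments:
    - [[1.0,1.6,0],-2,0.4]
    - [[2,3.1,0],-3.3,0.4]
    - [[2,3.1,0],-3.3,0.4]
    - [[2,3.1,0],-3.3,0.4]
    - [[2,3.1,0],-3.3,0.4]
    - [[2,3.1,0],-3.3,0.4]
    - [[2,3.1,0],-3.3,0.4]
    - [[2,3.1,0],-3.3,0.4]
  grip_force: 20

```text
clock: 0.77
ee_pos: [0.359, -0.2742, 0.2312]
tool_rot: [[0.999, -0.052, -0.0], [-0.052, -0.999, 0.0], [-0.0, -0.0, -1.0]]
force: [0.9, -0.0, -0.2]
opening: 0.401
finger_force: 0.0
```

>>> carry_out:
  increments:
    - [[1.6,2.7,-1.0],-0.5,0.4]
    - [[1.7,2.7,-1.5],0,0.4]
    - [[1.7,2.7,-1.5],0,0.4]
    - [[1.7,2.7,-1.5],0,0.4]
    - [[1.6,2.8,-1.8],0,0.4]
    - [[0,0,-3.5],0,0.4]
    - [[0,0,-3.5],0,0.4]
    - [[0,0,-3.0],0,0.4]

```text
clock: 1.43
ee_pos: [0.4412, -0.1391, 0.0564]
tool_rot: [[0.998, -0.057, -0.001], [-0.057, -0.998, 0.0], [-0.001, -0.0, -1.0]]
force: [1.4, 1.0, -0.5]
opening: 0.399
finger_force: 0.0
```

```bash
python3 - <<'E'
from h import *
import pickle
s=manip.state();print(s["ee_pos"],s["force"],s["opening"])
c=camera("scene");w=camera("wrist")
i=c["color"][130:310,230:450];cv2.imwrite("pics/s2.png",np.hstack([cv2.resize(i,(600,490)),]))
cv2.imwrite("pics/w2.png",w["color"]);print(w["hand_eye"])
E
```

```text
[ 0.44119297 -0.13905489  0.05641243] [ 1.40019571  0.98830969 -0.49165124] 0.39868250360203084
[[ 4.61742133e-04 -9.49996638e-01 -3.12259787e-01  7.98900763e-02]
 [ 9.99999819e-01  3.18296915e-04  5.10347655e-04  5.17376934e-05]
 [-3.85437229e-04 -3.12259966e-01  9.49996613e-01 -1.42461777e-01]
 [ 0.00000000e+00  0.00000000e+00  0.00000000e+00  1.00000000e+00]]
```

View pics/s2.png

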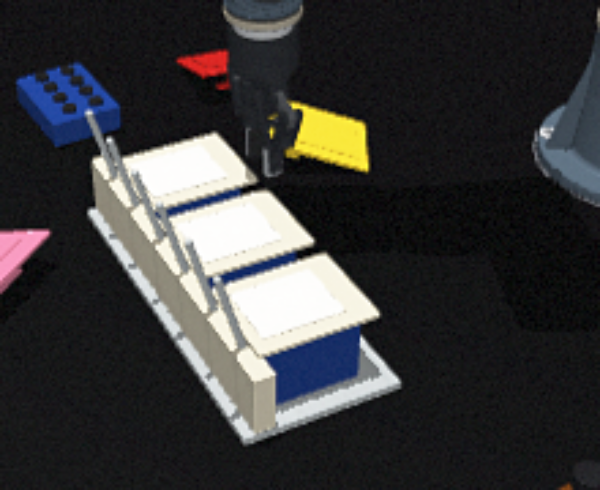

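View pics/w2.png

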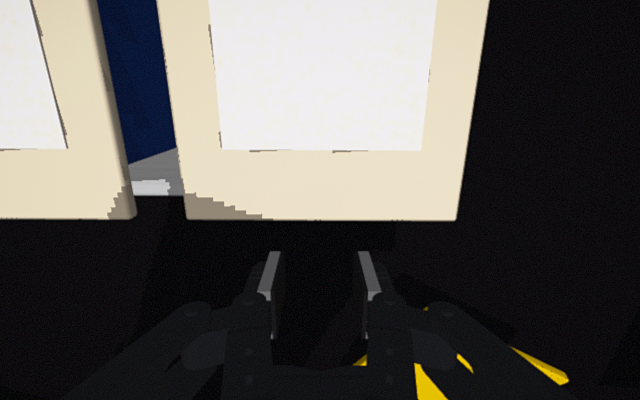

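The wrist view shows the right-hand cover's front edge at u 186-457, v 219. The pads are centred on it at u≈320, just in front. Now I'll press lightly against the lip edge.

>>> carry_out:
  increments:
    - [[0.5,0,-0.4],0,0.4]
    - [[0.5,0,-0.4],0,0.4]
    - [[0.5,0,0],0,0.4]
    - [[0.3,0,0],0,0.4]
    - [[0.2,0,0],0,0.4]
    - [[0.1,0,0],0,0.4]
    - [[0.1,0,0],0,0.4]
    - [[0,0,0],0,0.4]

```text
clock: 2.2
ee_pos: [0.4637, -0.14, 0.0506]
tool_rot: [[0.998, -0.058, 0.0], [-0.058, -0.998, -0.0], [0.0, 0.0, -1.0]]
force: [-0.2, -0.6, -0.2]
opening: 0.403
finger_force: 0.0
```

>>> carry_out:
  increments:
    - [[0.1,0,0],0,0.4]
    - [[0.1,0,0],0,0.4]
    - [[0.1,0,0],0,0.4]
    - [[0.1,0,0],0,0.4]
    - [[0,0,0],0,0.4]
    - [[0,0,0],0,0.4]
    - [[0,0,0],0,0.4]
    - [[0,0,0],0,0.4]

```text
clock: 2.87
ee_pos: [0.4659, -0.1397, 0.05]
tool_rot: [[0.998, -0.058, -0.004], [-0.058, -0.998, 0.001], [-0.004, -0.001, -1.0]]
force: [-9.4, 0.1, 6.2]
opening: 0.407
finger_force: 4.7
```

>>> carry_out:
  increments:
    - [[0,0,0.1],0,0.4]
    - [[0,0,0.1],0,0.4]
    - [[0,0,0.1],0,0.4]
    - [[0,0,0.1],0,0.4]
    - [[0,0,0.1],0,0.4]
    - [[0,0,0.1],0,0.4]
    - [[0,0,0],0,0.4]
    - [[0,0,0],0,0.4]

```text
clock: 3.53
ee_pos: [0.466, -0.1395, 0.0557]
tool_rot: [[0.998, -0.058, -0.003], [-0.058, -0.998, 0.001], [-0.004, -0.001, -1.0]]
force: [-5.6, -0.5, -0.6]
opening: 0.402
finger_force: 3.1
```

```bash
cat > lid.py <<'E'
from h import *
s=manip.state();print(s["ee_pos"],s["force"],s["ft_torque"],s["finger_force"])
w=camera("wrist");f,cx,cy=K(w)
R=np.eye(4);R[:3,:3]=s["tool_rot"];R[:3,3]=s["ee_pos"];T=R@np.array(w["hand_eye"])
for v in(20,60,100,140,180,200,208,214): print(v,pt(w,320,v,T).round(4), pt(w,230,v,T).round(4))
E
python3 lid.py
```

```text
[ 0.46603618 -0.13953235  0.05574126] [-5.62269098 -0.45938627 -0.610619  ] [-0.00153406  0.94636858 -0.13294363] 3.0985742204191524
20 [ 0.57   -0.1461  0.0829] [ 0.5716 -0.1174  0.0834]
60 [ 0.5583 -0.1454  0.0832] [ 0.56   -0.1156  0.083 ]
100 [ 0.5457 -0.1447  0.0845] [ 0.5475 -0.1139  0.0833]
140 [ 0.5322 -0.1439  0.0839] [ 0.5341 -0.1122  0.0843]
180 [ 0.5183 -0.1431  0.0866] [ 0.5199 -0.1104  0.0854]
200 [ 0.5104 -0.1427  0.0854] [ 0.5126 -0.1095  0.0863]
208 [ 0.5076 -0.1425  0.0864] [ 0.5094 -0.109   0.0861]
214 [ 0.5052 -0.1424  0.0863] [ 0.5073 -0.1089  0.0867]
```

>>> carry_out:
  increments:
    - [[0,0,0.1],0,0.4]
    - [[0,0,0.1],0,0.4]
    - [[0,0,0.1],0,0.4]
    - [[0,0,0.1],0,0.4]
    - [[0,0,0],0,0.4]
    - [[0,0,0],0,0.4]
    - [[0,0,0],0,0.4]
    - [[0,0,0],0,0.4]

```text
clock: 4.25
ee_pos: [0.4662, -0.1396, 0.0598]
tool_rot: [[0.998, -0.058, -0.003], [-0.058, -0.998, 0.001], [-0.003, -0.001, -1.0]]
force: [-6.4, -0.4, 0.2]
opening: 0.4
finger_force: 2.7
```

```bash
python3 lid.py
```

```text
[ 0.46624417 -0.13958018  0.0597985 ] [-6.36255852 -0.39486438  0.22285057] [ 0.00323567  0.83677477 -0.08026032] 2.673156359087443
20 [ 0.5707 -0.1461  0.0849] [ 0.5723 -0.1169  0.0851]
60 [ 0.5587 -0.1455  0.0851] [ 0.5604 -0.1153  0.0856]
100 [ 0.5459 -0.1447  0.0864] [ 0.5477 -0.1133  0.0852]
140 [ 0.5324 -0.144   0.088 ] [ 0.5341 -0.1117  0.0865]
180 [ 0.5179 -0.1432  0.088 ] [ 0.5198 -0.11    0.0881]
200 [ 0.5106 -0.1427  0.0896] [ 0.5122 -0.1089  0.0883]
208 [ 0.5073 -0.1426  0.0891] [ 0.5089 -0.1083  0.0879]
214 [ 0.5047 -0.1424  0.0886] [ 0.5067 -0.1082  0.0887]
```

>>> carry_out:
  increments:
    - [[0,0,0.1],0,0.4]
    - [[0,0,0.2],0,0.4]
    - [[0,0,0.3],0,0.4]
    - [[0,0,0.3],0,0.4]
    - [[0.05,0,0.3],0,0.4]
    - [[0.05,0,0.3],0,0.4]
    - [[0.06,0,0.3],0,0.4]
    - [[0.06,0,0.2],0,0.4]

```text
clock: 4.97
ee_pos: [0.4696, -0.1399, 0.0807]
tool_rot: [[0.998, -0.058, -0.0], [-0.058, -0.998, 0.0], [-0.0, -0.0, -1.0]]
force: [-6.5, 1.1, 1.8]
opening: 0.4
finger_force: 3.2
```

```bash
python3 lid.py
```

```text
[ 0.46962393 -0.13988016  0.08074731] [-6.46769812  1.09486389  1.79639544] [ 0.07758877  0.90602612 -0.00121713] 3.152335330378264
20 [ 0.5776 -0.1467  0.0888] [ 0.5798 -0.1128  0.0877]
60 [ 0.5637 -0.1459  0.0908] [ 0.5655 -0.1118  0.0918]
100 [ 0.5492 -0.1451  0.0943] [ 0.5512 -0.1106  0.0952]
140 [ 0.5345 -0.1442  0.0984] [ 0.5364 -0.1091  0.0975]
180 [ 0.5199 -0.1434  0.1039] [ 0.5212 -0.1077  0.1009]
200 [ 0.512  -0.1429  0.1046] [ 0.5135 -0.1071  0.1026]
208 [ 0.5494 -0.1446  0.2232] [ 0.5106 -0.1071  0.1043]
214 [ 0.506  -0.1426  0.1042] [ 0.5084 -0.107   0.1049]
```

>>> carry_out:
  increments:
    - [[0.08,0,0.44],0,0.4]
    - [[0.12,0,0.44],0,0.4]
    - [[0.13,-0.01,0.43],0,0.4]
    - [[0.15,-0.01,0.43],0,0.4]
    - [[0.17,-0.01,0.42],0,0.4]
    - [[0.19,-0.01,0.42],0,0.4]
    - [[0.19,-0.01,0.4],0,0.4]
    - [[0.2,-0.01,0.38],0,0.4]

```text
clock: 5.68
ee_pos: [0.4823, -0.1406, 0.1144]
tool_rot: [[0.998, -0.058, 0.0], [-0.058, -0.998, -0.0], [0.0, 0.0, -1.0]]
force: [-3.9, 0.3, 1.5]
opening: 0.402
finger_force: 1.9
```

```bash
python3 lid.py
```

```text
[ 0.48232185 -0.14057633  0.11441615] [-3.90225981  0.25277154  1.50346418] [ 0.03062639  0.64001253 -0.04862538] 1.9231688836589456
20 [ 0.5989 -0.148   0.0817] [ 0.601  -0.1046  0.0837]
60 [ 0.5795 -0.1469  0.0956] [ 0.5821 -0.1046  0.0939]
100 [ 0.5619 -0.1458  0.1064] [ 0.5642 -0.1048  0.1046]
140 [ 0.5452 -0.1449  0.116 ] [ 0.5473 -0.1048  0.1137]
180 [ 0.5293 -0.1439  0.1245] [ 0.5316 -0.1055  0.1246]
200 [ 0.522  -0.1435  0.1297] [ 0.5241 -0.1057  0.1296]
208 [ 0.5185 -0.1433  0.13  ] [ 0.5209 -0.1054  0.1304]
214 [ 0.5163 -0.1432  0.1313] [ 0.5187 -0.1055  0.1319]
```

>>> carry_out:
  increments:
    - [[0.28,-0.02,0.47],0,0.4]
    - [[0.3,-0.02,0.45],0,0.4]
    - [[0.32,-0.02,0.44],0,0.4]
    - [[0.34,-0.02,0.42],0,0.4]
    - [[0.36,-0.02,0.41],0,0.4]
    - [[0.38,-0.02,0.4],0,0.4]
    - [[0.4,-0.02,0.38],0,0.4]
    - [[0.41,-0.02,0.36],0,0.4]

```text
clock: 6.4
ee_pos: [0.5107, -0.1422, 0.1477]
tool_rot: [[0.998, -0.058, 0.001], [-0.058, -0.998, -0.0], [0.001, 0.0, -1.0]]
force: [-1.0, 0.1, 0.8]
opening: 0.399
finger_force: 0.6
```

```bash
python3 lid.py
```

```text
[ 0.51067822 -0.14222855  0.14772239] [-1.00844513  0.13322886  0.81957875] [-0.05798614  0.19270397 -0.01495183] 0.5920500867068768
20 [ 6.515e-01 -1.515e-01  4.000e-04] [ 0.6559 -0.0787 -0.0008]
60 [ 0.6138 -0.1491  0.075 ] [ 0.6169 -0.0933  0.0754]
100 [ 0.5902 -0.1477  0.0957] [ 0.5944 -0.0734  0.013 ]
140 [ 0.5703 -0.1465  0.1218] [ 0.5728 -0.0987  0.1194]
180 [ 0.5542 -0.1455  0.1436] [ 0.5562 -0.1022  0.1417]
200 [ 0.5469 -0.145   0.1519] [ 0.5489 -0.1036  0.1509]
208 [ 0.5441 -0.1448  0.1552] [ 0.546  -0.1039  0.1537]
214 [ 0.5417 -0.1447  0.1566] [ 0.5442 -0.1045  0.1569]
```

>>> carry_out:
  increments:
    - [[0.48,-0.03,0.37],0,0.4]
    - [[0.5,-0.03,0.35],0,0.4]
    - [[0.5,-0.03,0.33],0,0.4]
    - [[0.52,-0.03,0.3],0,0.4]
    - [[0.53,-0.03,0.28],0,0.4]
    - [[0.55,-0.03,0.25],0,0.4]
    - [[0.55,-0.03,0.23],0,0.4]
    - [[0.57,-0.03,0.2],0,0.4]

```text
clock: 7.12
ee_pos: [0.5525, -0.1446, 0.1705]
tool_rot: [[0.998, -0.058, 0.0], [-0.058, -0.998, -0.0], [0.0, 0.0, -1.0]]
force: [-0.3, 0.5, 0.4]
opening: 0.401
finger_force: 0.1
```

```bash
python3 lid.py | head -1; python3 - <<'E'
from h import *
c=camera("scene");i=c["color"][80:310,230:450];cv2.imwrite("pics/s3.png",cv2.resize(i,(574,600)))
E
```

```text
[ 0.55250672 -0.14455526  0.17050764] [-0.33496759  0.47800278  0.3648039 ] [0.01770808 0.01870016 0.00846004] 0.06836498156189919
```

View pics/s3.png

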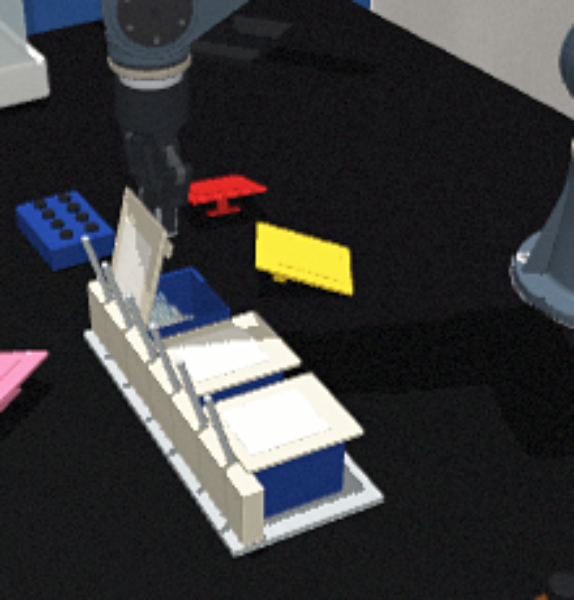

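The right-hand cover stands at about 72° with the fingers at its lip, around (165,215). The catch foot projects just below the fingertips, so I'll raise the tips a little while pushing on.

>>> carry_out:
  increments:
    - [[0.45,-0.03,0.35],0,0.4]
    - [[0.5,-0.03,0.3],0,0.4]
    - [[0.5,-0.03,0.25],0,0.4]
    - [[0.5,-0.03,0.2],0,0.4]
    - [[0.5,-0.03,0.15],0,0.4]
    - [[0.5,-0.03,0.1],0,0.4]
    - [[0.5,-0.03,0.1],0,0.4]
    - [[0.5,-0.03,0.05],0,0.4]

```text
clock: 7.88
ee_pos: [0.5919, -0.147, 0.1854]
tool_rot: [[0.998, -0.058, 0.0], [-0.058, -0.998, -0.0], [0.0, 0.0, -1.0]]
force: [0.2, -0.0, 0.4]
opening: 0.398
finger_force: 0.0
```

```bash
python3 lid.py
```

```text
[ 0.59194417 -0.14697626  0.18536575] [ 0.2211923  -0.04646347  0.35313811] [0.0178097  0.00703596 0.02476601] 0.001565900643072382
20 [ 0.7324 -0.1562  0.0391] [ 0.6717 -0.1517  0.3278]
60 [ 0.7025 -0.1545  0.0432] [ 0.7119 -0.0701  0.0009]
100 [ 0.6712 -0.1529 -0.    ] [ 6.763e-01 -6.460e-02 -5.000e-04]
140 [ 6.325e-01 -1.508e-01  3.000e-04] [ 0.6377 -0.0589 -0.0007]
180 [ 0.6092 -0.1491  0.0749] [ 0.6133 -0.0754  0.0744]
200 [ 0.6051 -0.1487  0.1164] [ 0.5979 -0.0747  0.0802]
208 [ 0.6064 -0.1487  0.1375] [ 0.5912 -0.0738  0.0806]
214 [ 0.6075 -0.1487  0.1515] [ 0.5858 -0.073   0.0803]
```

>>> carry_out:
  increments:
    - [[0.2,-0.01,0],0,0.4]
    - [[0.3,-0.02,0],0,0.4]
    - [[0.3,-0.02,0],0,0.4]
    - [[0.2,-0.01,0],0,0.4]
    - [[0,0,0],0,0.4]
    - [[-0.5,0,0],0,0.4]
    - [[-1.5,0.1,0],0,0.4]
    - [[-1.5,0.1,0],0,0.4]

```text
clock: 8.6
ee_pos: [0.5656, -0.1454, 0.185]
tool_rot: [[0.998, -0.058, -0.0], [-0.058, -0.998, 0.0], [-0.0, -0.0, -1.0]]
force: [0.9, 0.2, -0.1]
opening: 0.403
finger_force: 0.0
```

```bash
python3 lid.py;python3 - <<'E'
from h import *
c=camera("scene");i=c["color"][80:310,230:450];cv2.imwrite("pics/s4.png",cv2.resize(i,(574,600)))
E
```

```text
[ 0.56560458 -0.14538077  0.18501616] [ 0.88609112  0.2117712  -0.0507886 ] [ 0.02062245 -0.01432674 -0.02999096] 0.0
20 [ 0.7047 -0.1545  0.0449] [ 7.188e-01 -7.320e-02  2.000e-04]
60 [ 0.6808 -0.1533 -0.0011] [ 6.856e-01 -6.830e-02 -1.000e-04]
100 [ 0.6448 -0.1513  0.0009] [ 6.499e-01 -6.310e-02 -3.000e-04]
140 [ 0.6297 -0.1497  0.1969] [ 0.6317 -0.1128  0.1956]
180 [ 0.6049 -0.1484  0.1641] [ 0.5877 -0.0748  0.0775]
200 [ 0.5963 -0.1479  0.1719] [ 0.5716 -0.0732  0.0802]
208 [ 0.5538 -0.146   0.0607] [ 0.565  -0.0724  0.0809]
214 [ 0.5489 -0.1457  0.0627] [ 0.5596 -0.0715  0.0804]
```

View pics/s4.png

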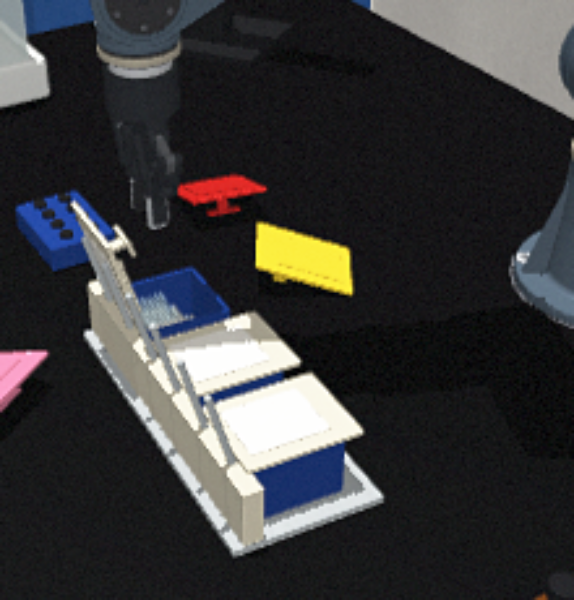

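The cover now leans back against its two rods, around (110,250), and the other two are shut. I'll back away.

>>> carry_out:
  increments:
    - [[-2,0.1,0.3],0,0.4]
    - [[-2.5,0.1,1],0,0.4]
    - [[-2.5,0,1.5],0,0.4]
    - [[-2.5,0,1.5],0,0.4]
    - [[-2,0,1],0,0.4]
    - [[-1,0,0.5],0,0.4]
    - [[0,0,0],0,0.4]
    - [[0,0,0],0,0.4]

```text
clock: 9.37
ee_pos: [0.4421, -0.1438, 0.2435]
tool_rot: [[0.998, -0.058, 0.001], [-0.058, -0.998, -0.0], [0.001, 0.0, -1.0]]
force: [0.2, -0.0, 0.6]
opening: 0.403
finger_force: 0.0
```

```bash
python3 - <<'E'
from h import *
c=camera("scene");i=c["color"][80:380,200:500];cv2.imwrite("pics/s5.png",cv2.resize(i,(600,600)))
s=manip.state();print(s["ee_pos"],s["force"])
E
```

```text
[ 0.44227423 -0.14364288  0.2429977 ] [-0.49849542 -0.52431496  0.27697974]
```

View pics/s5.png

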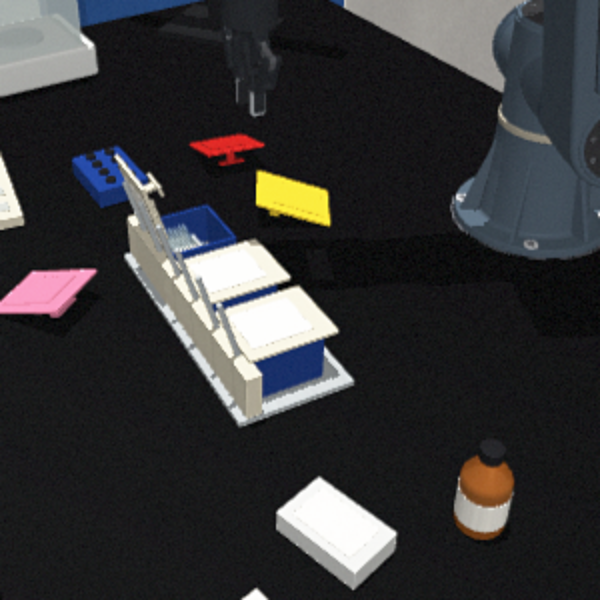

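The cover rests leaning at about (145,205), its box is open and the slides show. The other two covers are shut and the bystanders are untouched, so I'm handing in.

```bash
python3 -c "
from station import manip
print(manip.job_done())"
```

```text
the job is handed in; nothing more can be done
None
```

The released cover was the right-hand one; it now leans against its two rods with the slides reachable, the other two covers were never touched and stay shut, the bottle, counter and coverslip box are undisturbed, and the job is handed in at about 9.4 s (result not shown).

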